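# Isolate the saw and check its blade tension

## Robot

A 6-joint arm with a two-finger parallel gripper is mounted at the origin on the work surface. World frame = base frame: x ahead of the robot, y to its left, z up, the work surface at z = 0. Lengths are in m, angles in rad, forces in N, time in s.
With the tool pointing down it reaches from about 0.3 to 1 m from the base axis. Payload 5.1 kg.
Tool frame: the origin (TCP) lies at the very end of the fingers, on their centre line; the grasp point (between the pads) lies 19 mm behind it; z points along the fingers, y is the line along which they close (so a half turn about z gives the same grasp; the last joint's range is limited). The gripper opens to 95 mm and grips with 3 to 60 N. Pads are 20 mm wide; open, the fingers measure 119 mm over their backs; the gripper's body (75 mm by 180 mm) begins 59 mm behind the grasp point.
Start: joints at [-1.325, 0.124, 1.65, -0, 1.367, -0.083], TCP at [0.21, -0.615, 0.193] pointing down, gripper open.
Joint ranges: [-2.61, 2.61], [-1.02, 2.33], [0.03, 2.71], [-1.35, 4.49], [0.32, 2.68], [-2.91, 2.91]. Speed limits (rad/s): [2.57, 2.57, 3.14, 3.14, 3.14, 3.14].

## Interface

Orientations are given as a unit quaternion [x, y, z, w].
In Python, from bench import ctrl, imaging, ticket gives the robot as it stands. The module is installed in compiled form; this text tells all that it offers.
- The arm moves only by the tool move_arm, never from a script. Its arguments are lists of equal length, an entry for each row: "hand": the closure in counts, from 0 (fully open) to 255 (shut); "xyz": the shift along the tool's x, y, z scaled (see below), a list of three; "roll": the turn about the tool's z scaled (see below). In form: {"hand": [hand, ...], "xyz": [[tx, ty, tz], ...], "roll": [roll, ...]}. A call has 1 to 20 rows; each row is the pose to reach, as a shift and turn from the pose commanded when the call began, along the tool's axes at that moment; what a row does not reach only later rows make up. The controller multiplies each number of a shift by 0.2 m and each number of a turn by 30 degrees. A row lasts 1/10 s, in which the tool goes at most 50 mm and 8.59 degrees, less where a joint would pass 70% of its speed; a pose out of reach is approached as far as the arm can. A call with a number of a shift or a turn outside -1 to 1 is refused whole. A call with a gripper value outside its range is refused whole. The fingers move at their own pace and stop on an object; "squeeze" is the grip in N (left out, the last holds). Time passes only in rows, so rows that repeat a pose let the fingers close. It gives the time, the measured TCP pose, the force, the opening and the grip force at its end, in the units of the state.
- ctrl.get_obs(): the state, without advancing time (a new reading comes with each control period).
- imaging.read_camera(name): name is "scene" or "top" or "wrist"; returns the picture (420x560x3 uint8, red, green, blue); there is no depth.
- imaging.camera_params(name): a dict with "K" (3x3 intrinsics, pixels), "k1" (the pictures are not rectified: a ray, as slopes to the right and down, at radius r is drawn at 1 + k1 r^2 times it, then the intrinsics apply), "xyz" and "orientation" of the camera in the world. Camera axes: x right, y up, looking along -z (the intrinsics and any distortion apply to the point x, -y, -z); pixel columns grow to the right and rows downward; lengths in m; the calibration is good to about 2 mm. A picture is of the moment at which its call begins: read the wrist's pose just before it. camera_params takes no time and is no camera call; for the wrist camera it gives the pose at the moment of the call.
- ticket.finish_job(): hands the job in; it is judged then, once.
The state is a dict: "time": time; "joint_pos": joint angles; "joint_velocities": joint speeds; "joint_torque": joint torques, N m; "ee_pos": TCP position; "eef_rot": TCP orientation; "force": force on the tool from outside, world axes, zero at the start; "torque": the same for the moment, N m; "finger_gap": opening from 0.0 (shut) to 1.0 (fully open); "grasp_force": force on a finger pad.
Only numpy, scipy, OpenCV 4.12 (cv2) and the standard library are available. Lean on these libraries where they do the work, as an engineer would, in place of code of your own. Each camera call takes 0.05 s, during which the arm holds its last target. There are 200 camera calls.

## Task

Throw the red-handled isolator over to OFF first, so that the saw is dead, and leave it off. Then draw the saw's sprung tension gauge out until its orange pointer stands in the green band, hold it there for a good second without ever entering the red, and ease it all the way back in without letting it snap. Leave the yellow isolator on and do not disturb the glue bottle, the tub or the carton.

Things in the scene. Friction and masses are not known exactly. Their poses are not given: they have to be found in the camera images.
- red_isolator: Red-handled isolator of the saw: fixed grey switch box, 110 x 75 mm (steel foot plate 130 mm long), 34 mm high. Origin at the centre of its underside; +x runs from the ON end (green strip, the end nearer the robot) to the OFF end (white strip). Hinge axis along y, above the origin at z = 45 mm. 
- red_handle (a joint): Hinge angle of the red handle: 0 = ON, at its stop leaning 0.6 rad from upright to -x of the box (green strip); 0.6 = upright; 1.2 = OFF, at its stop leaning to +x (white strip). Top-heavy (about 200 g): it stays at either stop and, pushed past upright, falls the rest of the way by itself. Pushing it takes 1 to 2 N.
- red_tip (a point): Middle of the end of the red handle, 95 mm from the hinge axis. The handle's coloured grip is 16 mm thick, 34 mm wide, from 40 to 95 mm from the axis; its top is 128 mm above the bench at a stop, 140 mm when upright.
- yellow_isolator: Yellow-handled isolator of another machine, to be left on. Built like the red one: fixed grey switch box, 110 x 75 mm (steel foot plate 130 mm long), 34 mm high. Origin at the centre of its underside; +x runs from the ON end (green strip, the end nearer the robot) to the OFF end (white strip). Hinge axis along y, above the origin at z = 45 mm. 
- yellow_handle (a joint): Hinge angle of the yellow handle: 0 = ON, at its stop leaning 0.6 rad from upright to -x of the box (green strip); 0.6 = upright; 1.2 = OFF, at its stop leaning to +x (white strip). Top-heavy (about 200 g): it stays at either stop and, pushed past upright, falls the rest of the way by itself. Pushing it takes 1 to 2 N.
- saw: Saw table, fixed: blue box 200 (x) x 150 (y) x 70 mm high with aluminium top (thin blade 30 mm above it, 125 mm behind the front face; wooden fence at the rear, 82 mm high). Origin at bench level, middle of the box's front face; the box lies to +x. To -x a grey gauge track runs from the front face, 170 mm long, 90 mm wide, 28 mm high; the gauge handle slides along its middle.
- gauge (a joint): Pull-out of the tension gauge, m: 0 = home, grows as the handle is pulled to -x of the saw; stop at 0.080. Sprung home: about 3.6 N at home, 9 N at 0.046. Two scale strips on the track are green from 0.038 to 0.054 (target), red from 0.062 on, else white; the orange pointer is a cross line through the handle's middle.
- gauge_grip (a point): Centre of the gauge's black handle, an upright plate 12 mm thick (x), 64 mm wide (y), 40 to 95 mm above the bench; this point is 70 mm up and moves with it. At home it stands 70 mm in front of (-x of) the saw's front face: 64 mm are free between them for fingers from above. Its foot on the track, below 42 mm, is 30 x 30 mm.
- glue: White glue bottle, loose, 60 mm diameter, 150 mm high, origin under its centre. Bystander.
- tub: White plastic tub, loose, 90 mm diameter, 90 mm high, origin under its centre. Bystander.
- carton: Red carton, loose, 90 x 120 mm, 70 mm high, origin under its centre. Bystander.

How it is judged:
By the outcome, as a careful person would: the job done as asked, in the order asked, and still so for the second after the job is handed in, with the robot touching nothing.
It also fails if it takes over 53 s, if anything falls off the work surface, if the arm or the gripper's body presses on something with over 40 N, if the wrist force passes 120 N, or if a joint passes its speed limit or range.

## Working session

There is one attempt and no reset: what is moved stays moved. The work goes in short steps, Python scripts to look and compute and a tool call to move; the robot and the scene stay as the last step left them, time stands still between calls to the robot, and variables do not carry over. Pictures are saved under pics/ and viewed, at most 10 in all, crops included, and the job is handed in when it is done.

Besides the shell and the picture viewer there is one more tool, called after "Request:" as name(argument=value, ...), one argument or row to a line, values as JSON. move_arm: Moves the arm, as the interface text tells. Its arguments: {"type":"object","properties":{"hand":{"type":"array","items":{"type":"number"}},"xyz":{"type":"array","items":{"type":"array","items":{"type":"number"}}},"roll":{"type":"array","items":{"type":"number"}},"squeeze":{"type":"number"}},"required":["hand","xyz","roll"]}

```bash
mkdir -p pics
cat > h.py <<'E'
import numpy as np, cv2
from scipy.spatial.transform import Rotation as R
from bench import ctrl, imaging, ticket
def ray(c,px):
    K=np.array(c["K"]); d=np.array([c["k1"],0,0,0,0.])
    u=cv2.undistortPoints(np.array([[px]],float),K,np.array([c["k1"],0,0,0.]),)[0,0]
    # exact inverse refine
    m=np.array([(px[0]-K[0,2])/K[0,0],(px[1]-K[1,2])/K[1,1]]);u=m.copy()
    for _ in range(50): u=m/(1+c["k1"]*(u@u))
    return R.from_quat(c["orientation"]).apply([u[0],-u[1],-1.])
def at(c,px,z):
    d=ray(c,px);p=np.array(c["xyz"]);return p+d*(z-p[2])/d[2]
E
python3 - <<'E'
from h import *
for n in("top","scene"):
    cv2.imwrite(f"pics/{n}.png",cv2.resize(imaging.read_camera(n)[:,:,::-1],(800,600),interpolation=2))
    print(imaging.camera_params(n))
o=ctrl.get_obs();print(o)
E
```

```text
{'K': array([[400.26617515,   0.        , 279.32760739],
       [  0.        , 400.26617515, 205.35343831],
       [  0.        ,   0.        ,   1.        ]]), 'k1': -0.0795992613646052, 'xyz': array([ 0.37033923, -0.01789601,  1.39842615]), 'orientation': array([-0.03127462,  0.03945603,  0.71106358, -0.70132282])}
{'K': array([[492.71825101,   0.        , 282.18981095],
       [  0.        , 492.71825101, 201.84515048],
       [  0.        ,   0.        ,   1.        ]]), 'k1': -0.17412397742413224, 'xyz': array([ 0.93616066, -0.70700626,  1.17555924]), 'orientation': array([0.30647771, 0.08133849, 0.25129907, 0.91449671])}
{'time': 0.1, 'joint_pos': array([-1.32462869e+00,  1.24448366e-01,  1.65153960e+00, -1.33472684e-05,
        1.36751437e+00, -8.26111207e-02]), 'joint_velocities': array([ 1.82548669e-03, -2.73128448e-04, -6.17414696e-05,  5.95672442e-04,
       -6.24124100e-04, -5.54475013e-04]), 'joint_torque': array([ 2.94409874e-04, -4.18881726e+01, -3.61095858e+01,  7.76321045e-02,
        4.61788382e-02, -6.82914947e-05]), 'ee_pos': array([ 0.20968482, -0.61458534,  0.19210325]), 'eef_rot': array([ 9.86517796e-01,  1.63651235e-01, -8.45114355e-05, -9.51117537e-04]), 'force': array([-0.54801779,  0.67945293, -1.53494423]), 'torque': array([ 0.00058701, -0.0124253 , -0.01406444]), 'grasp_force': 0.0, 'finger_gap': 1.0017753079464142}
```

View pics/top.png

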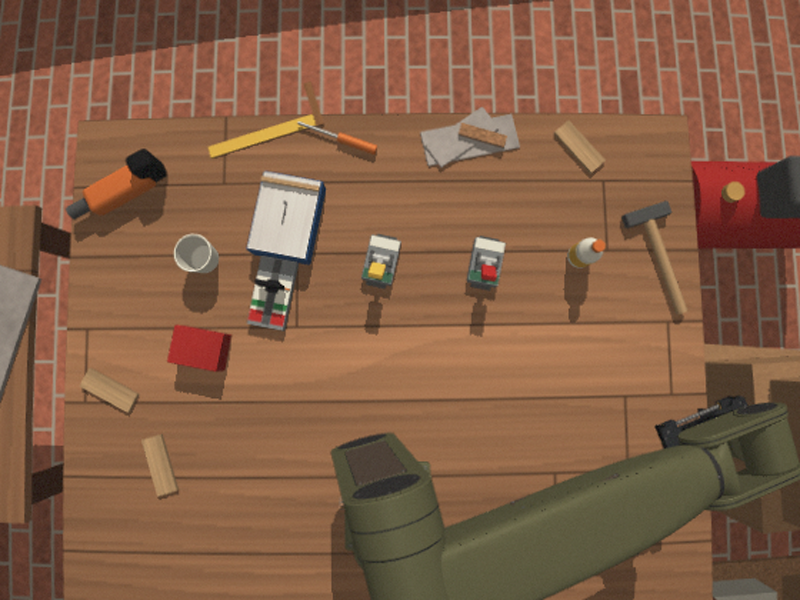

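View pics/scene.png

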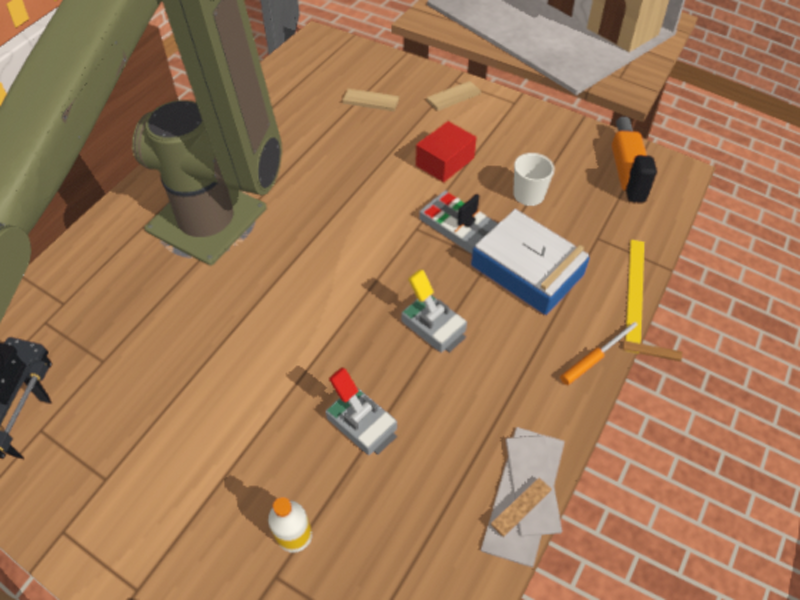

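The top view shows the red isolator at about (487,265), the yellow one at (381,262), the saw at (285,217) with its gauge handle at (270,286), and the glue bottle at (586,253). I'll enlarge that region.

Run:
```python
from h import *
a=imaging.read_camera("top")[115:240,166:366,::-1]
cv2.imwrite("pics/c.png",cv2.resize(a,None,fx=4,fy=4,interpolation=2))
```

```text
(no output)
```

View pics/c.png

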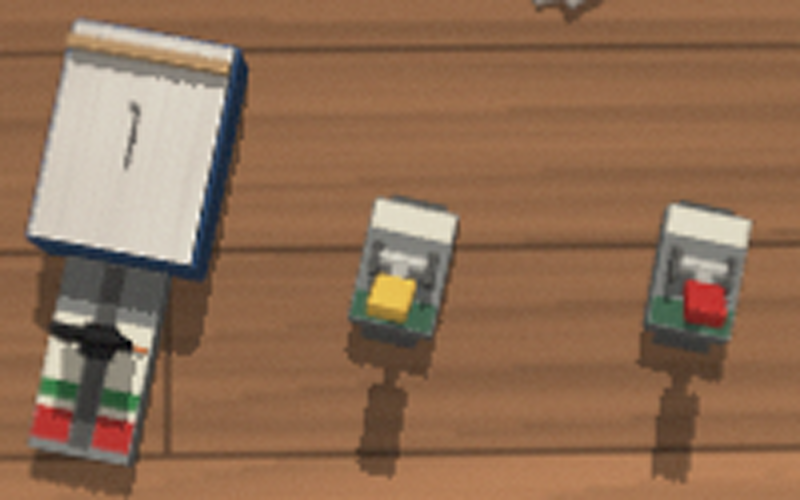

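Enlarged crop (4x, offset 166,115):
- **Red box top corners:** (670,203), (750,217), (733,338), (648,326). The red tip is at about (706,295).
- **Yellow tip:** (393,290).
- **Saw front-top corners:** (30,237) and (193,265).
- **Track end:** (30,442) to (131,462).
- **Gauge plate:** (50,328) to (131,350).

Run:
```python
from h import *
c=imaging.camera_params("top")
P=lambda u,v,z: at(c,(166+u/4-.4,115+v/4-.4),z)[:2]
def show(n,pts):
    q=[P(*p) for p in pts]; print(n,np.round(q,3).tolist(),np.round(np.mean(q,0),3))
    return q
show("red box",[(670,203,.034),(750,217,.034),(733,338,.034),(648,326,.034)])
show("red tip",[(706,295,.128)]); show("yel tip",[(393,290,.128)])
show("yel box",[(376,199,.034),(458,213,.034),(433,336,.034),(351,322,.034)])
s=show("saw front",[(30,237,.07),(193,265,.07)]); t=show("track end",[(30,442,.028),(131,462,.028)])
show("plate",[(50,328,.095),(131,350,.095)])
d=np.mean(s,0)-np.mean(t,0);print(np.linalg.norm(d),np.degrees(np.arctan2(d[1],d[0])))
e=s[1]-s[0];print(np.degrees(np.arctan2(e[1],e[0]))+90)
show("glue cap",[((598/1.4286-166)*4,(245/1.4286-115)*4,.15)])
show("carton",[((200/1.4286-166)*4,(345/1.4286-115)*4,.07)])
show("tub",[((196/1.4286-166)*4,(250/1.4286-115)*4,.09)])
```

```text
red box [[0.644, -0.223], [0.631, -0.293], [0.526, -0.275], [0.537, -0.201]] [ 0.585 -0.248]
red tip [[0.55, -0.236]] [ 0.55  -0.236]
yel tip [[0.557, 0.015]] [0.557 0.015]
yel box [[0.651, 0.032], [0.638, -0.039], [0.531, -0.016], [0.544, 0.054]] [0.591 0.008]
saw front [[0.615, 0.323], [0.589, 0.184]] [0.602 0.254]
track end [[0.445, 0.331], [0.426, 0.244]] [0.435 0.287]
plate [[0.534, 0.298], [0.515, 0.231]] [0.525 0.265]
0.17018162955840946 -11.4827698092171
-10.63506175749606
glue cap [[0.6, -0.48]] [ 0.6  -0.48]
carton [[0.39, 0.433]] [0.39  0.433]
tub [[0.611, 0.44]] [0.611 0.44 ]
```

Request:
move_arm(
  hand=[255,255,255,255,255,255,255,255,255],
  xyz=[
    [0.06,-0.04,0],
    [0.2,-0.14,0],
    [0.35,-0.25,0],
    [0.5,-0.35,0],
    [0.65,-0.46,0],
    [0.8,-0.56,0],
    [0.94,-0.66,0],
    [1,-0.7,0],
    [1,-0.7,0],
  ],
  roll=[0,0,0,0,0,0,0,0,0],
  squeeze=30,
)

```text
time: 1.05
ee_pos: [0.3549, -0.4165, 0.1933]
eef_rot: [0.986, 0.165, 0.0, 0.0]
force: [0.8, 0.4, -0.7]
finger_gap: 0.298
grasp_force: 0.0
```

Request:
move_arm(
  hand=[255,255,255,255,255,255,255,255,255],
  xyz=[
    [0.06,-0.05,0],
    [0.2,-0.15,0],
    [0.35,-0.26,0],
    [0.5,-0.38,0],
    [0.65,-0.49,0],
    [0.8,-0.6,0],
    [0.88,-0.67,0],
    [0.91,-0.69,0],
    [0.91,-0.69,0],
  ],
  roll=[-0.05,-0.2,-0.4,-0.6,-0.8,-0.95,-1,-1,-1],
)

```text
time: 1.95
ee_pos: [0.4818, -0.2287, 0.1932]
eef_rot: [0.91, 0.414, -0.0, 0.0]
force: [-0.1, -0.4, 0.2]
finger_gap: 0.004
grasp_force: 0.0
```

Request:
move_arm(
  hand=[255,255,255,255,255,255,255],
  xyz=[
    [0,0,0.03],
    [0,0,0.1],
    [0,0,0.2],
    [0,0,0.3],
    [0,0,0.4],
    [0,0,0.44],
    [0,0,0.44],
  ],
  roll=[-0.1,-0.3,-0.5,-0.7,-0.9,-1,-1],
)

```text
time: 2.65
ee_pos: [0.4798, -0.2295, 0.1033]
eef_rot: [0.773, 0.634, -0.001, -0.002]
force: [0.2, 0.5, -1.0]
finger_gap: 0.007
grasp_force: 0.0
```

Run:
```python
from h import *
cv2.imwrite("pics/s2.png",cv2.resize(imaging.read_camera("scene")[110:330,150:400,::-1],None,fx=2.6,fy=2.6,interpolation=2))
print(ctrl.get_obs()["ee_pos"])
```

```text
[ 0.48062187 -0.22975018  0.10459337]
```

View pics/s2.png

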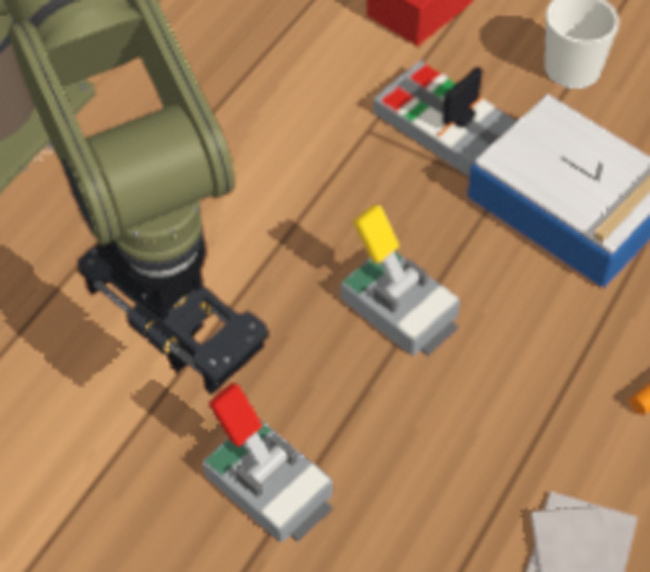

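The closed fingers stand behind the red handle, at about (235,400), in line with it. Pushing now.

Request:
move_arm(
  hand=[255,255,255,255,255,255,255,255,255,255,255,255,255,255,255],
  xyz=[
    [0,0.03,0],
    [0,0.08,0],
    [0,0.13,0],
    [0,0.18,0],
    [0,0.23,0],
    [0,0.28,0],
    [0,0.33,0],
    [0,0.38,0],
    [0,0.43,0],
    [0,0.48,0],
    [0,0.53,0],
    [0,0.58,0],
    [0,0.61,0],
    [0,0.61,0],
    [0,0.61,0],
  ],
  roll=[0,0,0,0,0,0,0,0,0,0,0,0,0,0,0],
)

```text
time: 4.2
ee_pos: [0.61, -0.2558, 0.1153]
eef_rot: [0.772, 0.635, 0.005, 0.01]
force: [5.5, -1.8, 21.3]
finger_gap: 0.002
grasp_force: 10.5
```

Request:
move_arm(
  hand=[255,255,255,255,255,255,255,255],
  xyz=[
    [0,0,-0.05],
    [0,0,-0.15],
    [0,0,-0.3],
    [0,0,-0.45],
    [0,0,-0.6],
    [0,-0.2,-0.65],
    [0,-0.4,-0.65],
    [0,-0.4,-0.65],
  ],
  roll=[0,0,0,0,0,0,0,0],
)

```text
time: 5.0
ee_pos: [0.5197, -0.2357, 0.2344]
eef_rot: [0.773, 0.635, -0.001, -0.001]
force: [-0.8, 0.0, -0.5]
finger_gap: 0.003
grasp_force: 0.0
```

Run:
```python
from h import *
a=imaging.read_camera("scene")[110:330,150:400,::-1]
b=imaging.read_camera("wrist")[:,:,::-1]
a=cv2.resize(a,(400,352));b=cv2.resize(b,(400,300))
cv2.imwrite("pics/s3.png",np.hstack([a,cv2.copyMakeBorder(b,0,52,0,0,0)]))
print(ctrl.get_obs()["ee_pos"],ctrl.get_obs()["eef_rot"])
```

```text
[ 0.5226667  -0.23665239  0.23500225] [ 7.72614767e-01  6.34875116e-01  5.29307234e-05 -8.09151177e-05]
```

View pics/s3.png

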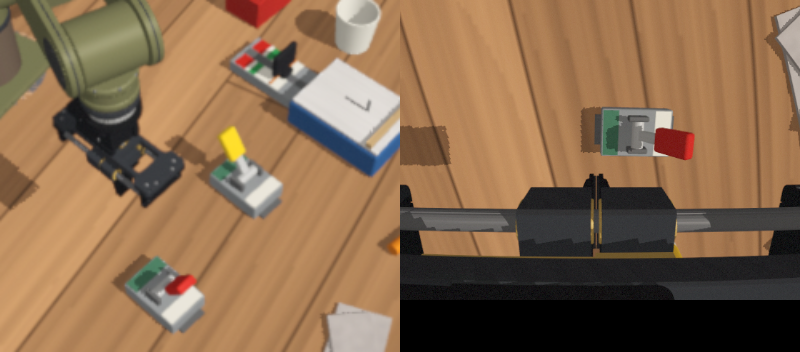

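The red handle now leans to its white strip (OFF), and yellow is still ON. Next I'll move above the gauge.

Request:
move_arm(
  hand=[65,65,65,65,65,65,65],
  xyz=[
    [0.07,-0.01,0],
    [0.25,-0.04,0],
    [0.45,-0.08,0],
    [0.65,-0.12,0],
    [0.82,-0.15,0],
    [1,-0.18,0],
    [1,-0.18,0],
  ],
  roll=[0,0,0,0,0,0,0],
)

```text
time: 5.8
ee_pos: [0.527, -0.0293, 0.2353]
eef_rot: [0.771, 0.637, 0.0, -0.001]
force: [-0.4, -0.2, -0.0]
finger_gap: 0.534
grasp_force: 0.0
```

Request:
move_arm(
  hand=[65,65,65,65,65,65,65],
  xyz=[
    [0.07,-0.01,0],
    [0.25,-0.04,0],
    [0.45,-0.08,0],
    [0.65,-0.12,0],
    [0.82,-0.15,0],
    [1,-0.18,0],
    [1,-0.18,0],
  ],
  roll=[0,0,0,0,0,0,0],
)

```text
time: 6.5
ee_pos: [0.5298, 0.1729, 0.235]
eef_rot: [0.771, 0.636, 0.0, -0.001]
force: [0.4, 0.1, -0.9]
finger_gap: 0.744
grasp_force: 0.0
```

Request:
move_arm(
  hand=[65,65,65,65,65,65],
  xyz=[
    [0.07,-0.01,0],
    [0.25,-0.04,0],
    [0.4,-0.07,0],
    [0.48,-0.09,0],
    [0.48,-0.09,0],
    [0.48,-0.09,0],
  ],
  roll=[0,0,0,0,0,0],
)

```text
time: 7.1
ee_pos: [0.5307, 0.2664, 0.2351]
eef_rot: [0.773, 0.635, -0.0, 0.0]
force: [0.3, -0.0, 0.6]
finger_gap: 0.745
grasp_force: 0.0
```

Run:
```python
from h import *
o=ctrl.get_obs();c=imaging.camera_params("wrist");a=imaging.read_camera("wrist")
cv2.imwrite("pics/w4.png",cv2.resize(a[:,:,::-1],(800,600),interpolation=2))
print(o["time"],o["ee_pos"],o["eef_rot"],c["xyz"])
np.save("cw.npy",c,allow_pickle=True)
```

```text
7.1 [0.53071925 0.26638521 0.23508836] [ 7.72669231e-01  6.34808677e-01 -3.69864887e-04  2.57370769e-04] [0.54365348 0.33467004 0.42637971]
```

View pics/w4.png

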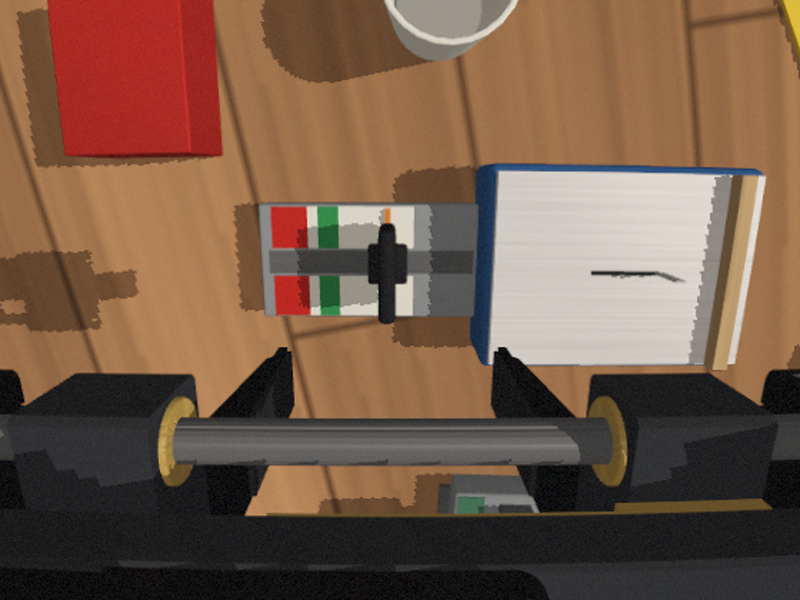

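The wrist view shows the gauge plate's top edge from (387,225) to (387,322), the pointer at (388,215), and the track edges horizontal in the image, so the tool is aligned. The tub and carton are clear.

Run:
```python
from h import *
c=imaging.camera_params("wrist");o=ctrl.get_obs()
Rt=R.from_quat(o["eef_rot"])
for n,(u,v,z) in dict(p1=(387,225,.095),p2=(387,322,.095),ptr=(388,215,.029),trackA=(265,204,.028),trackB=(475,204,.028),red=(308,230,.028),g0=(318,230,.028),g1=(338,230,.028),saw1=(497,170,.07),saw2=(488,363,.07)).items():
    p=at(c,(u*.7,v*.7),z); print(n,np.round(p,4),"tool mm",np.round(Rt.inv().apply(p-o["ee_pos"])*1e3,1))
```

```text
p1 [0.5344 0.3032 0.095 ] tool mm [ 37.2  -3.7 140.1]
p2 [0.5216 0.2396 0.095 ] tool mm [-27.6  -3.8 140.2]
ptr [0.5348 0.3044 0.029 ] tool mm [ 38.5  -3.5 206.1]
trackA [0.4438 0.3312 0.028 ] tool mm [ 47.  -97.9 207.1]
trackB [0.6018 0.2996 0.028 ] tool mm [ 46.9  63.1 207.1]
red [0.4717 0.3052 0.028 ] tool mm [ 27.  -65.6 207.1]
g0 [0.4793 0.3037 0.028 ] tool mm [ 27.  -57.8 207.1]
g1 [0.4945 0.3006 0.028 ] tool mm [ 26.9 -42.3 207.1]
saw1 [0.6139 0.3229 0.07  ] tool mm [ 72.   70.5 165.1]
saw2 [0.5871 0.1868 0.07  ] tool mm [-66.7  70.7 165.2]
```

Request:
move_arm(
  hand=[65,65,65,65,65,65,65,65,65,65,65],
  xyz=[
    [0.02,-0.02,0.05],
    [0.025,-0.02,0.15],
    [0.025,-0.02,0.27],
    [0.025,-0.02,0.4],
    [0.025,-0.02,0.52],
    [0.025,-0.02,0.64],
    [0.025,-0.02,0.74],
    [0.025,-0.02,0.82],
    [0.025,-0.02,0.88],
    [0.025,-0.02,0.9],
    [0.025,-0.02,0.9],
  ],
  roll=[0,0,0,0,0,0,0,0,0,0,0],
)

```text
time: 8.25
ee_pos: [0.5275, 0.2727, 0.0549]
eef_rot: [0.773, 0.635, -0.0, -0.0]
force: [-0.3, -0.3, -0.0]
finger_gap: 0.745
grasp_force: 0.0
```

Request:
move_arm(
  hand=[255,255,255,255,255,255,255,255],
  xyz=[
    [0,0,0],
    [0,0,0],
    [0,0,0],
    [0,0,0],
    [0,0,0],
    [0,0,0],
    [0,0,0],
    [0,0,0],
  ],
  roll=[0,0,0,0,0,0,0,0],
  squeeze=25,
)

```text
time: 9.05
ee_pos: [0.5277, 0.2729, 0.0552]
eef_rot: [0.773, 0.635, 0.0, 0.0]
force: [4.5, -1.0, -1.4]
finger_gap: 0.126
grasp_force: 2.1
```

Request:
move_arm(
  hand=[255,255,255,255,255,255,255,255,255,255,255,255,255,255,255,255,255],
  xyz=[
    [0,0,0],
    [0,0,0],
    [0,0,0],
    [0,-0.01,0],
    [0,-0.03,0],
    [0,-0.05,0],
    [0,-0.07,0],
    [0,-0.09,0],
    [0,-0.11,0],
    [0,-0.13,0],
    [0,-0.15,0],
    [0,-0.17,0],
    [0,-0.19,0],
    [0,-0.205,0],
    [0,-0.215,0],
    [0,-0.22,0],
    [0,-0.22,0],
  ],
  roll=[0,0,0,0,0,0,0,0,0,0,0,0,0,0,0,0,0],
)

```text
time: 10.75
ee_pos: [0.4854, 0.2814, 0.0553]
eef_rot: [0.772, 0.635, 0.001, 0.001]
force: [8.2, -1.2, -6.5]
finger_gap: 0.122
grasp_force: 25.0
```

Run:
```python
from h import *
o=ctrl.get_obs()
print(o["ee_pos"],o["force"],o["grasp_force"],o["finger_gap"],np.linalg.norm(o["ee_pos"][:2]-[.5277,.2729]))
a=imaging.read_camera("wrist")[100:290,140:380,::-1]
cv2.imwrite("pics/w5.png",cv2.resize(a,None,fx=3,fy=3,interpolation=2))
```

```text
[0.48538567 0.28135236 0.05525129] [ 8.16956128 -1.1764797  -6.47048024] 25.000095069408417 0.12210513148705308 0.043150254160216436
```

View pics/w5.png

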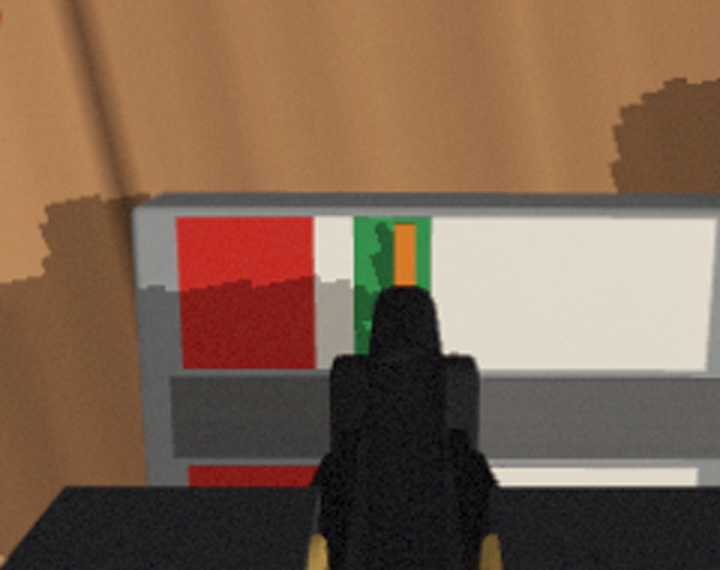

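The orange pointer at x≈404 is inside the green band (354 to 432), so the pull-out is about 44 mm. I'll pull 2 mm more and hold.

Request:
move_arm(
  hand=[255,255,255,255,255,255,255,255,255,255,255,255,255,255,255,255,255,255,255,255],
  xyz=[
    [0,-0.005,0],
    [0,-0.01,0],
    [0,-0.01,0],
    [0,-0.01,0],
    [0,-0.01,0],
    [0,-0.01,0],
    [0,-0.01,0],
    [0,-0.01,0],
    [0,-0.01,0],
    [0,-0.01,0],
    [0,-0.01,0],
    [0,-0.01,0],
    [0,-0.01,0],
    [0,-0.01,0],
    [0,-0.01,0],
    [0,-0.01,0],
    [0,-0.01,0],
    [0,-0.01,0],
    [0,-0.01,0],
    [0,-0.01,0],
  ],
  roll=[0,0,0,0,0,0,0,0,0,0,0,0,0,0,0,0,0,0,0,0],
)

```text
time: 12.8
ee_pos: [0.4836, 0.2817, 0.0552]
eef_rot: [0.772, 0.635, 0.001, 0.001]
force: [8.0, -1.4, -5.2]
finger_gap: 0.126
grasp_force: 25.0
```

Request:
move_arm(
  hand=[255,255,255,255,255,255,255,255,255,255,255,255,255,255,255,255,255,255],
  xyz=[
    [0,0.005,0],
    [0,0.015,0],
    [0,0.03,0],
    [0,0.045,0],
    [0,0.06,0],
    [0,0.075,0],
    [0,0.09,0],
    [0,0.105,0],
    [0,0.12,0],
    [0,0.135,0],
    [0,0.15,0],
    [0,0.165,0],
    [0,0.18,0],
    [0,0.195,0],
    [0,0.205,0],
    [0,0.215,0],
    [0,0.22,0],
    [0,0.22,0],
  ],
  roll=[0,0,0,0,0,0,0,0,0,0,0,0,0,0,0,0,0,0],
)

```text
time: 14.6
ee_pos: [0.5257, 0.2732, 0.0552]
eef_rot: [0.773, 0.635, 0.0, 0.0]
force: [2.8, -0.3, -2.1]
finger_gap: 0.125
grasp_force: 25.0
```

Request:
move_arm(
  hand=[255,255,255,255,255,255],
  xyz=[
    [0,0.004,0],
    [0,0.008,0],
    [0,0.012,0],
    [0,0.015,0],
    [0,0.015,0],
    [0,0.015,0],
  ],
  roll=[0,0,0,0,0,0],
)

```text
time: 15.2
ee_pos: [0.528, 0.2727, 0.0552]
eef_rot: [0.773, 0.635, -0.0, -0.0]
force: [-0.7, -0.2, -0.4]
finger_gap: 0.121
grasp_force: 25.0
```

Request:
move_arm(
  hand=[255,255,255,255],
  xyz=[
    [0,0.004,0],
    [0,0.008,0],
    [0,0.008,0],
    [0,0.008,0],
  ],
  roll=[0,0,0,0],
)

```text
time: 15.6
ee_pos: [0.5281, 0.2728, 0.0552]
eef_rot: [0.772, 0.635, -0.002, -0.002]
force: [-7.0, 1.3, 4.1]
finger_gap: 0.123
grasp_force: 25.0
```

Against the home stop: the position is unchanged and the force has reversed to -7 N. Releasing and lifting clear.

Request:
move_arm(
  hand=[200,180,150,120,90,65,65,65,65],
  xyz=[
    [0,0,0],
    [0,0,0],
    [0,0,0],
    [0,0,0],
    [0,0,0],
    [0,0,0],
    [0,0,0],
    [0,0,0],
    [0,0,0],
  ],
  roll=[0,0,0,0,0,0,0,0,0],
)

```text
time: 16.5
ee_pos: [0.5302, 0.2724, 0.0553]
eef_rot: [0.773, 0.635, 0.0, 0.0]
force: [-0.5, -0.5, -0.0]
finger_gap: 0.744
grasp_force: 0.0
```

Request:
move_arm(
  hand=[65,65,65,65,65,65,65,65,65,65],
  xyz=[
    [0,0,-0.04],
    [0,0,-0.12],
    [0,0,-0.22],
    [0,0,-0.34],
    [0,0,-0.46],
    [0,0,-0.58],
    [0,0,-0.7],
    [0,0,-0.8],
    [0,0,-0.85],
    [0,0,-0.85],
  ],
  roll=[0,0,0,0,0,0,0,0,0,0],
)

```text
time: 17.5
ee_pos: [0.5313, 0.2728, 0.2284]
eef_rot: [0.773, 0.635, 0.002, 0.001]
force: [-0.8, 0.6, -0.0]
finger_gap: 0.747
grasp_force: 0.0
```

Run:
```python
from h import *
a=cv2.resize(imaging.read_camera("scene")[:,:,::-1],(400,300));b=cv2.resize(imaging.read_camera("wrist")[:,:,::-1],(400,300))
cv2.imwrite("pics/f.png",np.hstack([a,b]));o=ctrl.get_obs();print(o["time"],o["ee_pos"],o["force"])
```

```text
17.6 [0.52987771 0.27226309 0.22493853] [ 0.16684554 -0.26580073 -0.63922959]
```

View pics/f.png

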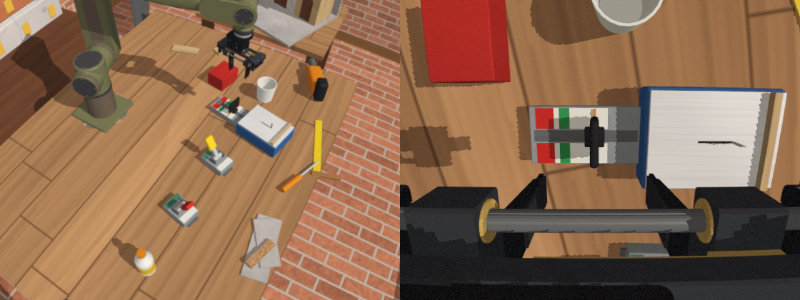

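Red is OFF, yellow is ON, the gauge is home, the bystanders are undisturbed and the arm is clear of everything.

```bash
python3 -c "
from bench import ticket;print(ticket.finish_job())"
```

```text
the job is handed in; nothing more can be done
None
```

The job is handed in: red isolator thrown to OFF first, gauge held in the green band for about 1.8 s and eased home to its stop, yellow still on, and the glue bottle, tub and carton not touched, at about 17.6 s of the 53 s allowed; the hand-in gave no verdict.

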